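# Level the saw's outfeed shelf with its jack foot and prove it under load

### The arm

A 7-joint arm with a two-finger parallel gripper is mounted at the origin on a cart in front of the work surface, level with it; the furniture and walls round the work are solid. World frame = base frame: x ahead of the robot, y to its left, z up, the work surface at z = 0. Lengths are in m, angles in rad, forces in N, time in s.
With the tool pointing down it reaches from about 0.4 to 0.85 m from the base axis. Payload 10.4 kg.
Tool frame: the origin (TCP) lies between the finger pads; the fingertips stand 19 mm ahead of it and the grasp point (between the pads) is the TCP; z points along the fingers, y is the direction in which the jaws open and shut (so a half turn about z gives the same grasp; the last joint's range is limited). The gripper opens to 87 mm and grips with 3 to 60 N. Pads are 19 mm wide; open, the fingers measure 117 mm over their backs; the gripper's body (75 mm by 190 mm) begins 51 mm behind the grasp point.
Start: joints at [-1.348, 0.332, -0.065, 1.46, 0.022, 1.35, -0.088], TCP at [0.152, 0.606, 0.242] pointing down, gripper open.
Joint ranges: [-2.6, 2.6], [-0.5, 2.12], [-1.47, 1.34], [0.16, 2.42], [-1.27, 4.41], [0.06, 2.06], [-2.6, 2.6]. Speed limits (rad/s): [2.22, 2.22, 2.79, 2.79, 3.14, 3.14, 3.14].

### API

Orientations are given as a unit quaternion [x, y, z, w].
In Python, from station import bot gives the robot as it stands.
- The arm moves only by the shell command python3 -m creep 'ROWS' [FORCE]. ROWS is JSON, a list of rows, each a list of 3 entries, a list of its own where there are three numbers: the gripper command: -1 is shut, 1 is fully open, values between are in proportion, then the shift along the tool's x, y, z in mm, then the turn about the tool's z in rad. A call has exactly 10 rows; each row is the pose to reach, as a shift and turn from the pose commanded when the call began, along the tool's axes at that moment; what a row does not reach only later rows make up. A row lasts 1/8 s, in which the tool goes at most 62.5 mm and 10.7 degrees, less where a joint would pass 70% of its speed; a pose out of reach is approached as far as the arm can. A call with a gripper value outside its range is refused whole. The fingers move at their own pace and stop on an object; FORCE is the grip in N (left out, the last holds). Time passes only in rows, so rows that repeat a pose let the fingers close, or fill a call up. It gives the time, the measured TCP pose, the force and the opening at its end, in the units of the state.
- bot.sense(): the state, without advancing time (a new reading comes with each control period).
- bot.get_image(name): name is "side" or "top"; returns a dict with "frame" (400x640x3 uint8, red, green, blue), "fx", "fy", "cx", "cy" (pixels), "D" ([k1, k2, p1, p2, k3] as OpenCV has them; the pictures are not rectified), "rvec" (rotation vector, rad) and "tvec" (3), from world to camera coordinates, as OpenCV has them. Camera axes: x right, y down, z forward; pixel columns grow to the right and rows downward; lengths in m; the calibration is good to about 2 mm. A picture is of the moment at which its call begins. There is no depth.
- bot.close_job(): hands the job in, once; it reports no verdict.
The state is a dict: "time": time; "qpos": joint angles; "joint_velocities": joint speeds; "joint_efforts": joint torques, N m; "tool_pos": TCP position; "orientation": TCP orientation; "wrist_force": force on the tool from outside, world axes, zero at the start; "ft_torque": the same for the moment, N m; "width": finger opening in m.
Only numpy, scipy, OpenCV 4.12 (cv2) and the standard library are available. Lean on these libraries where they do the work, as an engineer would, in place of code of your own. Each camera call takes 0.05 s, during which the arm holds its last target.

### The job

The hinged outfeed shelf beside the mitre saw has sunk at its free end: stand the yellow spirit level upright along the middle of the shelf, and turn the black star knob of its levelling foot until the bubble sits centred between the two black lines. Then press down on top of the level with light hand pressure, about 12 N, so that the foot is loaded, and finish while still pressing, with the bubble centred. Do not lay the level over, press hard or push the other things on the bench about.

Things in the scene. Friction and masses are not known exactly. Their poses are not given: they have to be found in the camera images.
- spirit_level: yellow spirit level, 300 mm long (y), 58 high (z), 20 thick (x -8 to +12 mm), 0.34 kg, on edge on the bench in front of the shelf; origin: middle of its underside. A green vial 38 mm long stands out to x = -13 mm at the middle of its -x face, 46 mm up, towards the robot: pinch across x beside the vial (y +-40 mm is good), clear of it. Its top is flat
- bubble (a joint): pale bubble in the vial, 12 mm long: m from the middle along the level's y. It drifts to the HIGHER end, 0.70 mm per mrad of slope, stops at +-12.5 mm and settles in 1 s. The black lines stand 8 mm either side of the middle, so it lies between them within +-2 mm. With the level's y along the shelf's y it is positive while the shelf's free end is low
- shelf_seat (a point): point on the shelf's top where the level's origin belongs, about 80 mm above the bench; z up from the shelf, y along it to its hinge, x across it, away from the robot. There is room for 30 mm either way along y and 20 mm across. At the start the free end (-y) is low by 12 to 18 mrad
- shelf: plywood shelf 434 x 80 x 18 mm (y, x, z), hinged at its +y end to a block on a baseboard that is fixed to the bench; origin on the hinge axis, 183 mm along +y from shelf_seat. The rubber foot gives a little: about 1 mrad of slope when the level is pressed in the middle with 12 N
- knob_grip (a point): axis of the black star knob (47 mm across its six lobes, 38 between), mid grip height, 125 mm above the bench, 215 mm from shelf_seat towards -y; its top 14 mm above, underside 17 mm below. It keeps its height, stays where left; the point turns with it. CLOCKWISE from above raises the free end, 6.4 mrad per rad: 2.0 to 2.9 rad needed, friction 0.1 N m
- glue_bottle: white and blue glue bottle with an orange nozzle, 200 mm high, at the back; bystander, leave it alone; origin at the middle of its underside
- spray_can: orange and grey spray can, 185 mm high, at the back; bystander, leave it alone; origin at the middle of its underside
- battery: green and black tool battery, 63x75x60 mm, at the right front; bystander, leave it alone; origin at the middle of its underside
- masking_tape: roll of masking tape, 96 mm across, at the left; bystander, leave it alone; origin at the middle of its underside
- tape_measure: yellow tape measure, 38x80x64 mm, at the left by the saw; bystander, leave it alone; origin at the middle of its underside

How it is judged:
On the way:
1. the level stands free on the shelf, untouched by the fingers, with its bubble near the middle (within 3.5 mm) (value of joint bubble between -0.0035 and 0.0035 m and contact force between the fingers and spirit_level below 0.3 N and contact force between spirit_level and shelf above 1 N and x of spirit_level in the frame of shelf_seat between -0.025 and 0.025 m and y of spirit_level in the frame of shelf_seat between -0.04 and 0.04 m and angle between the z axis of spirit_level and the z axis of shelf_seat, either way round below 0.05 rad and angle between shelf_seat's own z axis and vertical below 0.008 rad), for 0.3 s.
At the end, for the whole second after the job is handed in: the level stands along the shelf (within 25 mm across, 40 mm along, 7 degrees), the shelf is level (6 mrad), the bubble within 2 mm of the middle; fingers press the level with over 4 N and it bears on the shelf with 8 to 35 N, weight included (value of joint bubble between -0.002 and 0.002 m and angle between shelf_seat's own z axis and vertical below 0.006 rad and contact force between spirit_level and shelf between 8 and 35 N and contact force between the fingers and spirit_level above 4 N and x of spirit_level in the frame of shelf_seat between -0.025 and 0.025 m and y of spirit_level in the frame of shelf_seat between -0.04 and 0.04 m and z of spirit_level in the frame of shelf_seat between -0.004 and 0.004 m and angle between the y axis of spirit_level and the y axis of shelf_seat, either way round below 0.12 rad and angle between the z axis of spirit_level and the z axis of shelf_seat, either way round below 0.05 rad and linear speed of spirit_level below 0.01 m/s); the arm keeps its last pose, push and grip.
It fails at once if the level is laid over or dropped (tilted more than 35 degrees) (angle between spirit_level's own z axis and vertical above 0.6 rad).
It fails at once if the level is pressed or banged on the shelf with more than 60 N (contact force between spirit_level and shelf above 60 N).
It fails at once if a thing standing about the bench is pushed more than 40 mm (distance of any of glue_bottle, spray_can, battery, masking_tape, tape_measure from where it was at the start of the episode above 0.04 m).
It also fails if it takes over 72 s, if anything falls off the work surface, if the arm or the gripper's body presses on something with over 40 N, if the wrist force passes 120 N, or if a joint passes its speed limit or range.

## Working session

There is one attempt and no reset: what is moved stays moved. The work goes in short steps, Python scripts to look and compute and a shell command to move; the robot and the scene stay as the last step left them, time stands still between calls to the robot, and variables do not carry over. Pictures are saved under pics/ and viewed, and the job is handed in when it is done.

```bash
ls; mkdir -p pics; cat > h.py <<'E'
import numpy as np, cv2
from station import bot
from scipy.spatial.transform import Rotation as R
def shot(name,fn,crop=None,scale=1):
    d=bot.get_image(name); np.save('pics/'+fn+'.npy',d,allow_pickle=True)
    f=d['frame'][:,:,::-1]
    if crop: 
        a,b,c,e=crop; f=f[b:e,a:c]
    f=cv2.resize(f,None,fx=scale,fy=scale,interpolation=cv2.INTER_CUBIC)
    cv2.imwrite('pics/'+fn+'.png',f); return d
def crop(fn,out,c,s):
    d=np.load('pics/'+fn+'.npy',allow_pickle=True).item(); a,b,cc,e=c
    f=d['frame'][b:e,a:cc,::-1]; cv2.imwrite('pics/'+out+'.png',cv2.resize(f,None,fx=s,fy=s,interpolation=cv2.INTER_CUBIC))
def K(d): return np.array([[d['fx'],0,d['cx']],[0,d['fy'],d['cy']],[0,0,1.]])
def ray(d,u,v):
    p=cv2.undistortPoints(np.array([[[u,v]]],float),K(d),np.array(d['D']))[0,0]
    Rm=cv2.Rodrigues(np.array(d['rvec'],float))[0]; t=np.array(d['tvec'],float).ravel()
    return -Rm.T@t, Rm.T@np.array([p[0],p[1],1])
def atz(d,u,v,z):
    o,r=ray(d,u,v); return o+r*(z-o[2])/r[2]
def proj(d,P):
    return cv2.projectPoints(np.array(P,float).reshape(-1,1,3),np.array(d['rvec'],float),np.array(d['tvec'],float),K(d),np.array(d['D'],float))[0][:,0]
def ld(fn): return np.load('pics/'+fn+'.npy',allow_pickle=True).item()
E
python3 - <<'E'
from h import *
s=bot.sense(); print(s)
for n in('side','top'):
    d=shot(n,n+'0'); print(n,ray(d,d['cx'],d['cy']))
E
```

```text
pics
{'time': 0.0, 'qpos': array([-1.3475883 ,  0.33286533, -0.0647065 ,  1.46093352,  0.02159683,
        1.34990279, -0.08848762]), 'joint_velocities': array([ 1.35211628e-03, -7.09864273e-04, -1.65703100e-03, -1.10997095e-03,
       -2.25999086e-05,  1.62646238e-03, -7.18205084e-04]), 'joint_efforts': array([-6.56563370e-04, -6.23279357e+01,  2.41579668e-02, -3.89881074e+01,
       -6.13718480e-02,  4.01834480e-02,  1.47944247e-04]), 'tool_pos': array([0.15200002, 0.60586496, 0.24076174]), 'orientation': array([ 1.22575616e-01,  9.92458926e-01, -7.04526197e-04, -5.65297581e-05]), 'wrist_force': array([-0.41338515,  0.00781763,  0.22869616]), 'ft_torque': array([0.01102336, 0.04102444, 0.01476167]), 'width': 0.08701027753559372}
side (array([ 0.05045481, -0.98137337,  0.55040861]), array([ 0.45395383,  0.81594575, -0.35799224]))
top (array([0.5327567 , 0.03068551, 1.16751882]), array([ 0.05334583, -0.00261993, -0.99857266]))
```

View pics/side0.png

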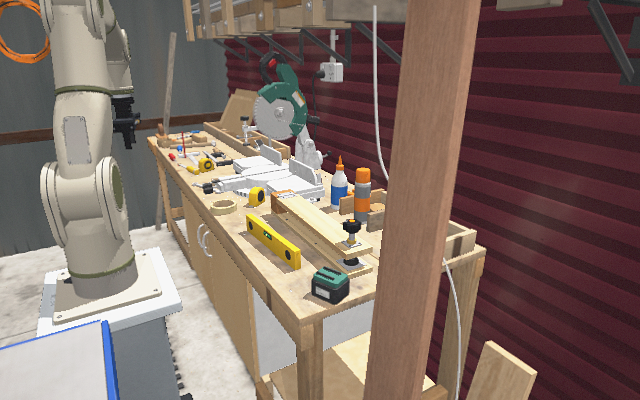

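View pics/top0.png

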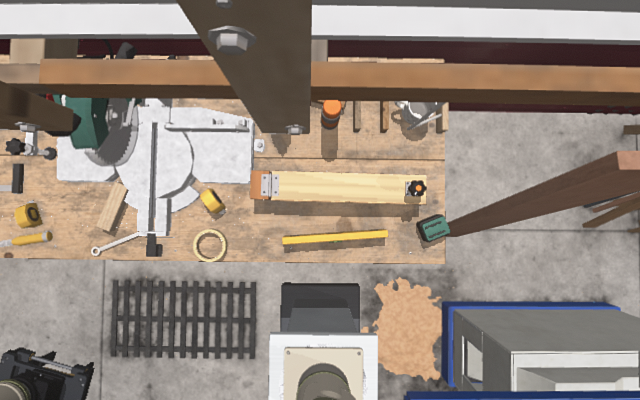

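```bash
python3 - <<'E'
from h import *
crop('top0','t1',(240,150,450,260),3.8)
crop('side0','s1',(230,180,390,310),5)
E
```

```text
(no output)
```

View pics/t1.png

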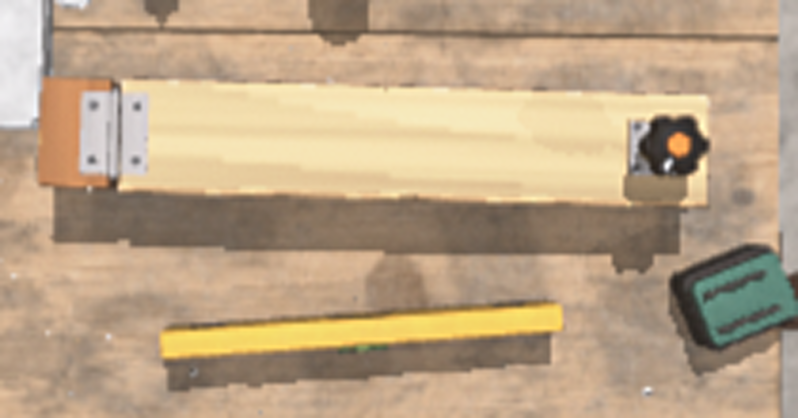

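View pics/s1.png

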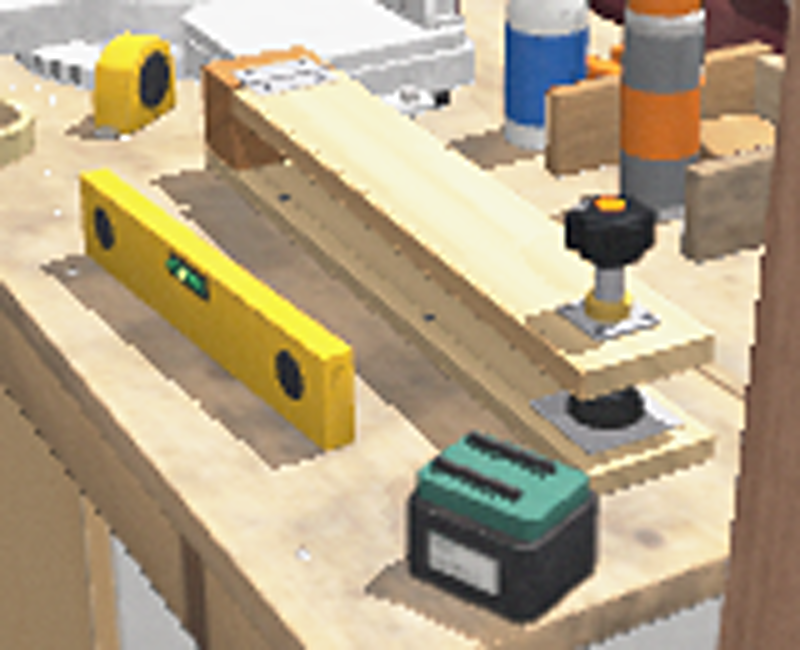

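```bash
python3 - <<'E'
from h import *
d=ld('top0'); f=lambda u,v,z: atz(d,240+(u+.5)/3.8-.5,150+(v+.5)/3.8-.5,z)
for n,u,v,z in [('lvL b',161,329,.058),('lvL f',161,358,.058),('lvR b',562,303,.058),('lvR f',562,330,.058),('shL b',118,80,.083),('shL f',120,190,.083),('shR b',709,96,.077),('shR f',707,206,.077),('knobtop',678,145,.139),('knob L',641,145,.125),('knobR',709,145,.125),('batt',680,280,.06),('batt',715,348,.06),('batt',700,262,.06)]: print(n,f(u,v,z).round(4))
ds=ld('side0'); g=lambda u,v,z: atz(ds,230+(u+.5)/5-.5,180+(v+.5)/5-.5,z)
for n,u,v,z in [('lv base R front',325,449,0),('lv topR front',325,357,.058),('topR back',354,346,.058),('topL front',80,181,.058),('knob top',610,204,.139),('shR f top',583,378,.077),('shR b top',714,340,.077),('batt base',515,620,0),('tape',120,130,0)]: print(n,g(u,v,z).round(4))
E
```

```text
lvL b [0.4426 0.1208 0.058 ]
lvL f [0.4212 0.1204 0.058 ]
lvR b [ 0.4653 -0.1771  0.058 ]
lvR f [ 0.4453 -0.1772  0.058 ]
shL b [0.6255 0.1532 0.083 ]
shL f [0.5451 0.1503 0.083 ]
shR b [ 0.6196 -0.2819  0.077 ]
shR f [ 0.5386 -0.2802  0.077 ]
knobtop [ 0.5803 -0.2424  0.139 ]
knob L [ 0.5807 -0.22    0.125 ]
knobR [ 0.5812 -0.268   0.125 ]
batt [ 0.4834 -0.2647  0.06  ]
batt [ 0.4334 -0.2908  0.06  ]
batt [ 0.497  -0.2797  0.06  ]
lv base R front [ 0.4456 -0.1718  0.    ]
lv topR front [ 0.4454 -0.1762  0.058 ]
topR back [ 0.464  -0.1734  0.058 ]
topL front [0.4162 0.1097 0.058 ]
knob top [ 0.5795 -0.2401  0.139 ]
shR f top [ 0.5293 -0.2915  0.077 ]
shR b top [ 0.6082 -0.2936  0.077 ]
batt base [ 0.4531 -0.3503  0.    ]
tape [0.5196 0.3142 0.    ]
```

```bash
python3 - <<'E'
from h import *
ds=ld('side0'); g=lambda u,v,z: atz(ds,230+(u+.5)/5-.5,180+(v+.5)/5-.5,z)
for n,u,v,z in [('glue base front',528,147,0),('can base front',655,216,0),('glue baseL',505,135,0)]: print(n,g(u,v,z).round(4))
# plan
s=bot.sense(); Rm=R.from_quat(s['orientation']).as_matrix(); p=s['tool_pos']
lv=np.array([.4436,-.028]); a=.078
ly=np.array([-np.sin(a),np.cos(a)])
for k in(.035,-.035):
    tgt=np.r_[lv+k*ly,.16]; print(k,tgt,(Rm.T@(tgt-p)*1000).round(1))
E
```

```text
glue base front [0.7651 0.1249 0.    ]
can base front [ 0.7729 -0.0216  0.    ]
glue baseL [0.763  0.1535 0.    ]
0.035 [0.44087277 0.00689358 0.16      ] [-425.9 -510.6   81.5]
-0.035 [ 0.44632723 -0.06289358  0.16      ] [-448.2 -577.    81.6]
```

```bash
python3 -m creep '[[1,[-35,-42,0],0.11],[1,[-71,-85,0],0.22],[1,[-107,-128,0],0.33],[1,[-142,-170,5],0.44],[1,[-178,-213,10],0.55],[1,[-213,-255,20],0.66],[1,[-249,-298,30],0.77],[1,[-284,-340,40],0.88],[1,[-320,-383,50],0.99],[1,[-355,-425,60],1.1]]'
cat >> h.py <<'E'
def plan(tgt,yaw):
    s=bot.sense(); Rm=R.from_quat(s['orientation']).as_matrix(); p=s['tool_pos']
    th=np.arctan2(Rm[1,1],Rm[0,1])
    print('t',round(s['time'],2),'pos',p.round(4),'yaw',round(th,4),'tilt',Rm[:,2].round(3),'F',s['wrist_force'].round(2),'w',round(s['width'],4),'q',s['qpos'].round(2))
    print('shift',(Rm.T@(np.array(tgt)-p)*1000).round(1),'turn',round(-(yaw-th),4))
E
python3 -c "
from h import *
plan([.4409,.0069,.11],.078)"
```

```text
time: 1.35
tool_pos: [0.3934, 0.1058, 0.1812]
orientation: [0.625, 0.781, 0.0, -0.0]
wrist_force: [0.9, 0.6, 0.2]
width: 0.0868
t 1.35 pos [0.3934 0.1058 0.1812] yaw 0.2214 tilt [ 0.     0.001 -1.   ] F [0.89 0.64 0.22] w 0.0868 q [-0.83 -0.14  0.43  2.09  0.06  1.18 -0.21]
shift [-107.    24.6   71.2] turn 0.1434
```

```bash
python3 -m creep '[[1,[-30,7,20],0.05],[1,[-65,15,40],0.1],[1,[-107,24.5,60],0.143],[1,[-107,24.5,75],0.143],[1,[-107,24.5,90],0.143],[1,[-107,24.5,105],0.143],[1,[-107,24.5,120],0.143],[1,[-107,24.5,132],0.143],[1,[-107,24.5,138],0.143],[1,[-107,24.5,138],0.143]]'
python3 -c "
from h import *
plan([.4409,.0069,.043],.078)
shot('top','t2',(240,150,450,260),3.8);shot('side','s2',(200,150,390,300),4)"
```

```text
time: 2.6
tool_pos: [0.4406, 0.0087, 0.0432]
orientation: [0.678, 0.735, -0.0, -0.0]
wrist_force: [0.5, 0.3, 0.7]
width: 0.0868
t 2.6 pos [0.4406 0.0087 0.0432] yaw 0.082 tilt [-0.001 -0.    -1.   ] F [0.48 0.34 0.73] w 0.0868 q [-0.68  0.17  0.6   2.16 -0.13  0.84  0.08]
shift [-1.9  0.2  0.2] turn 0.004
```

View pics/s2.png

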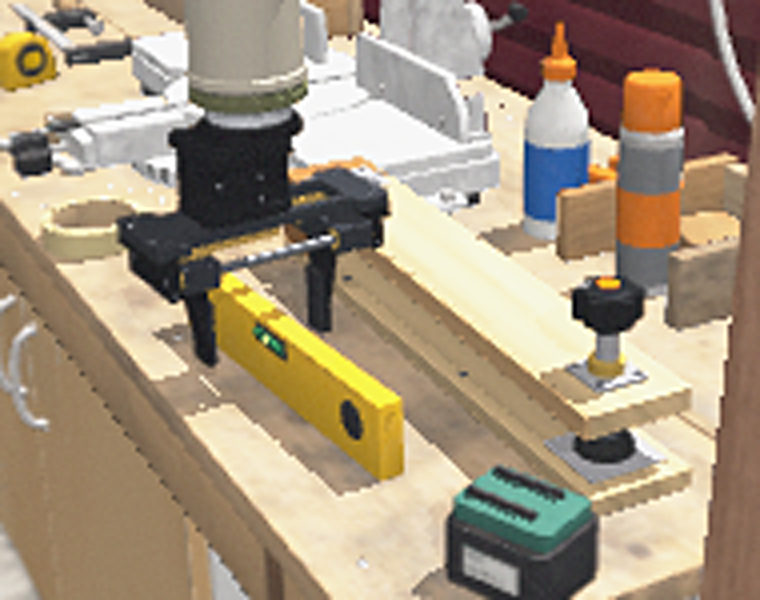

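View pics/t2.png

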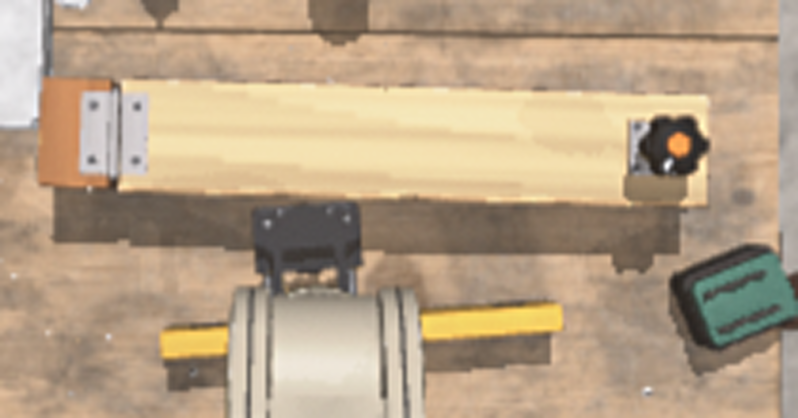

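The jaws straddle the level left of the vial (vial at ~(268,340) in the side crop, near finger at ~(205,340)). Closing and lifting.

```bash
python3 -m creep '[[-1,[0,0,0],0],[-1,[0,0,0],0],[-1,[0,0,0],0],[-1,[0,0,0],0],[-1,[0,0,-5],0],[-1,[0,0,-20],0],[-1,[0,0,-45],0],[-1,[0,0,-75],0],[-1,[0,0,-105],0],[-1,[0,0,-130],0]]' 45
python3 -c "
from h import *
plan([.585,.0227,.17],-.0145)
shot('side','s3',(200,130,390,280),4)"
```

```text
time: 3.95
tool_pos: [0.441, 0.0085, 0.1758]
orientation: [0.678, 0.735, 0.001, 0.0]
wrist_force: [-0.2, 1.0, 0.8]
width: 0.0015
t 3.95 pos [0.441  0.0085 0.1758] yaw 0.0814 tilt [ 0.002  0.001 -1.   ] F [-0.22  0.98  0.78] w 0.0015 q [-0.73 -0.06  0.6   2.04  0.04  1.16 -0.07]
shift [  2.4 144.7   6. ] turn 0.0959
```

View pics/s3.png

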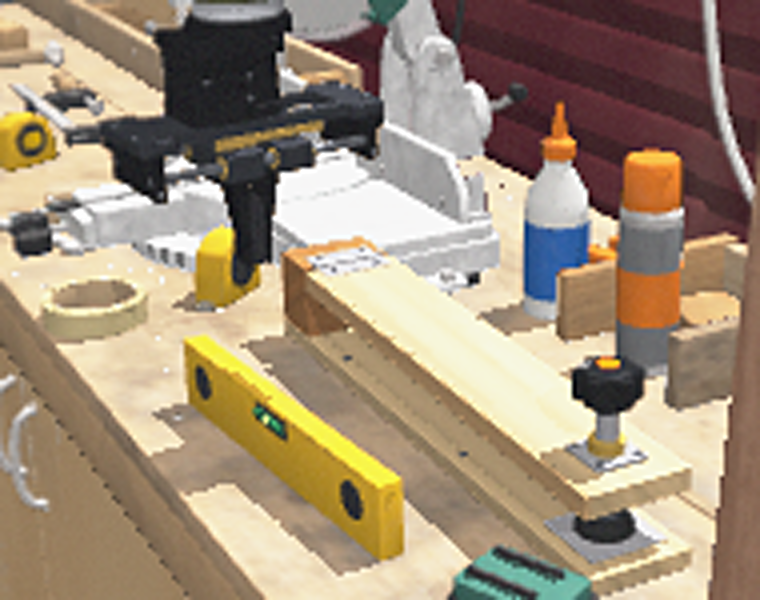

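The fingers were too slow, so they closed above the level; it still stands untouched. Retry with a smaller opening and a longer close.

```bash
python3 -m creep '[[0.5,[-1,0,0],0],[0.5,[-1,0,0],0],[0.5,[-1,0,0],0],[0.5,[-1,0,0],0],[0.5,[-1,0,15],0],[0.5,[-1,0,40],0],[0.5,[-1,0,70],0],[0.5,[-1,0,100],0],[0.5,[-1,0,125],0],[0.5,[-1,0,132.5],0]]' 45
python3 -m creep '[[-1,[0,0,0],0],[-1,[0,0,0],0],[-1,[0,0,0],0],[-1,[0,0,0],0],[-1,[0,0,0],0],[-1,[0,0,0],0],[-1,[0,0,0],0],[-1,[0,0,0],0],[-1,[0,0,0],0],[-1,[0,0,0],0]]' 45
python3 -c "
from h import *
shot('side','s4',(200,150,390,300),4)"
```

```text
time: 5.25
tool_pos: [0.4394, 0.0073, 0.0391]
orientation: [0.678, 0.735, -0.002, -0.001]
wrist_force: [-0.2, -0.3, 0.0]
width: 0.0651
time: 6.5
tool_pos: [0.4405, 0.0078, 0.0411]
orientation: [0.678, 0.735, -0.0, -0.0]
wrist_force: [-4.1, 1.0, 4.7]
width: 0.0193
```

View pics/s4.png

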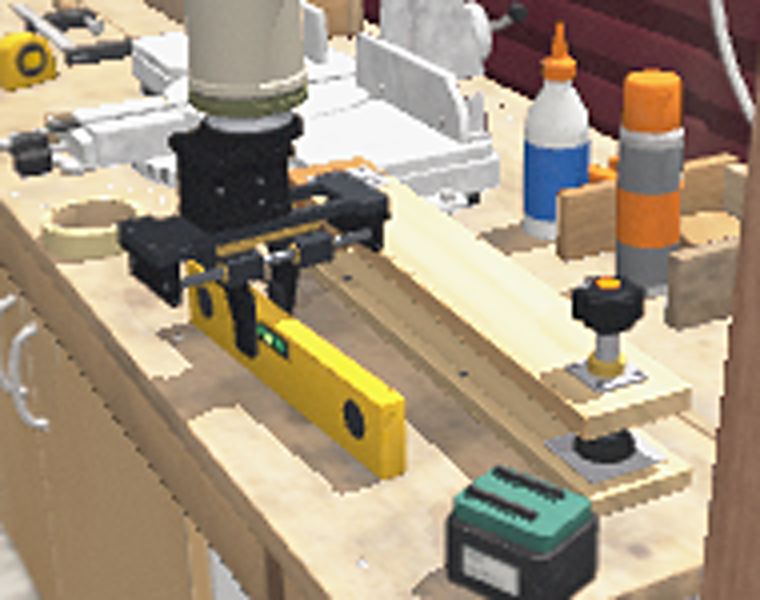

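Gripped (opening 19.3 mm, finger just left of the vial). Lifting.

```bash
python3 -m creep '[[-1,[0,0,-3],0],[-1,[0,0,-10],0],[-1,[0,0,-22],0],[-1,[0,0,-37],0],[-1,[0,0,-55],0],[-1,[0,0,-73],0],[-1,[0,0,-91],0],[-1,[0,0,-108],0],[-1,[0,0,-118],0],[-1,[0,0,-120],0]]'
python3 -c "
from h import *
plan([.585,.0227,.17],-.0145)
shot('side','s5',(200,100,390,250),4)"
```

```text
time: 7.8
tool_pos: [0.4411, 0.0079, 0.1618]
orientation: [0.678, 0.735, 0.001, 0.0]
wrist_force: [-0.2, 0.3, -3.3]
width: 0.0194
t 7.8 pos [0.4411 0.0079 0.1618] yaw 0.0819 tilt [ 0.001  0.001 -1.   ] F [-0.24  0.34 -3.28] w 0.0194 q [-0.74 -0.05  0.61  2.05  0.03  1.12 -0.06]
shift [  3.  144.6  -8. ] turn 0.0964
```

View pics/s5.png

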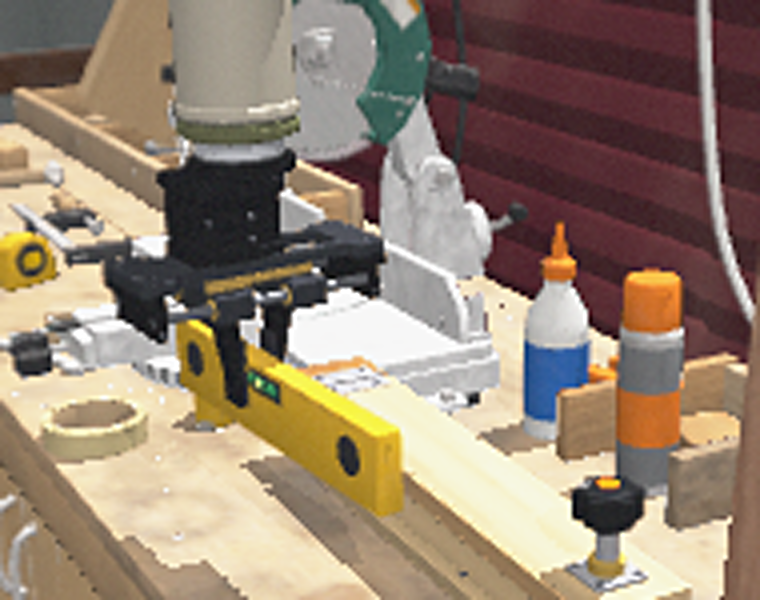

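```bash
python3 -m creep '[[-1,[0,15,0],0.01],[-1,[0,40,0],0.03],[-1,[1,70,0],0.05],[-1,[1,100,0],0.07],[-1,[1.5,128,0],0.09],[-1,[1.5,145,0],0.097],[-1,[1.5,145,8],0.097],[-1,[1.5,145,20],0.097],[-1,[1.5,145,30],0.097],[-1,[1.5,145,32],0.097]]'
python3 -c "
from h import *
plan([.5855,.024,.121],-.0145)
shot('side','s6',(230,130,390,260),5)
shot('top','t6',(240,150,450,260),3.8)"
```

```text
time: 9.1
tool_pos: [0.5843, 0.0212, 0.128]
orientation: [0.712, 0.702, -0.001, -0.001]
wrist_force: [-0.5, 1.0, -2.4]
width: 0.0197
t 9.1 pos [0.5843 0.0212 0.128 ] yaw -0.015 tilt [-0.002  0.    -1.   ] F [-0.51  0.96 -2.37] w 0.0197 q [-0.63  0.38  0.64  1.74 -0.25  1.11  0.07]
shift [2.8 1.2 7. ] turn -0.0005
```

View pics/s6.png

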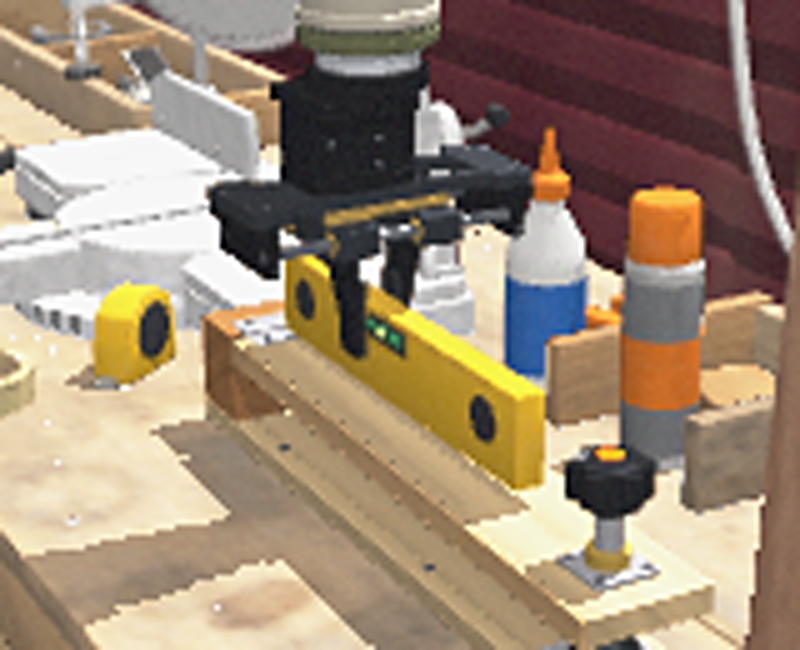

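View pics/t6.png

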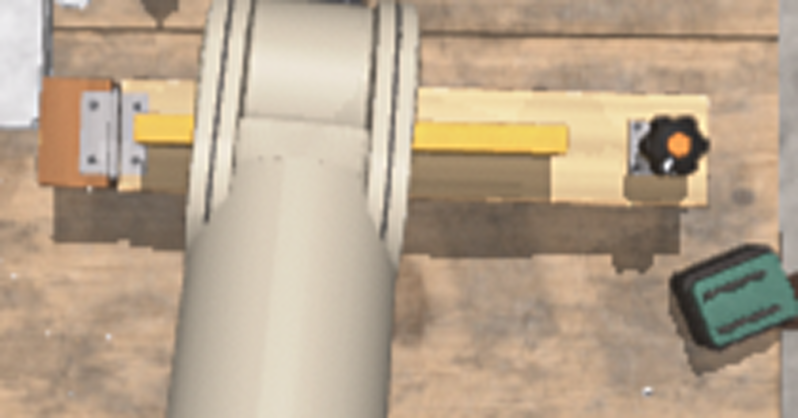

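The near end of the level would come on the hinge leaf (crop x≈148), so I shift 10 mm toward the knob and lower.

```bash
python3 -m creep '[[-1,[-3,0,0],0],[-1,[-7,0,0],0],[-1,[-10,0,0],0],[-1,[-10,0,1],0],[-1,[-10,0,2],0],[-1,[-10,0,3],0],[-1,[-10,0,4],0],[-1,[-10,0,5],0],[-1,[-10,0,5],0],[-1,[-10,0,5],0]]'
python3 -c "
from h import *
d=ld('top' and 't6')
for u,v in((567,124),(567,153),(133,115),(133,143)): print(atz(d,240+(u+.5)/3.8-.5,150+(v+.5)/3.8-.5,.145).round(4))
plan([.5855,.011,.121],-.0145)"
```

```text
time: 10.45
tool_pos: [0.5851, 0.0112, 0.1241]
orientation: [0.712, 0.702, 0.0, -0.0]
wrist_force: [0.3, -0.0, -3.6]
width: 0.0199
[ 0.5936 -0.1639  0.145 ]
[ 0.5736 -0.164   0.145 ]
[0.5961 0.1354 0.145 ]
[0.5768 0.1351 0.145 ]
t 10.45 pos [0.5851 0.0112 0.1241] yaw -0.015 tilt [ 0.  0. -1.] F [ 0.33 -0.05 -3.65] w 0.0199 q [-0.62  0.39  0.64  1.74 -0.25  1.1   0.09]
shift [-0.2  0.4  3.1] turn -0.0005
```

```bash
python3 -m creep '[[-1,[0,0,0.5],0],[-1,[0,0,1],0],[-1,[0,0,1.5],0],[-1,[0,0,2],0],[-1,[0,0,2.5],0],[-1,[0,0,3],0],[-1,[0,0,3],0],[-1,[0,0,3],0],[-1,[0,0,3],0],[-1,[0,0,3],0]]'
```

```text
time: 11.7
tool_pos: [0.5851, 0.0112, 0.121]
orientation: [0.712, 0.702, 0.0, -0.0]
wrist_force: [-0.9, 0.2, -3.2]
width: 0.0198
```

```bash
python3 -m creep '[[-1,[0,0,0.5],0],[-1,[0,0,1],0],[-1,[0,0,1.5],0],[-1,[0,0,2],0],[-1,[0,0,2],0],[-1,[0,0,2],0],[-1,[0,0,2],0],[-1,[0,0,2],0],[-1,[0,0,2],0],[-1,[0,0,2],0]]'
python3 -c "
from h import *
shot('side','s7',(270,130,390,230),6.5)"
```

```text
time: 12.95
tool_pos: [0.5852, 0.0111, 0.1191]
orientation: [0.712, 0.702, 0.0, 0.0]
wrist_force: [-1.2, -2.9, 1.2]
width: 0.0194
```

View pics/s7.png

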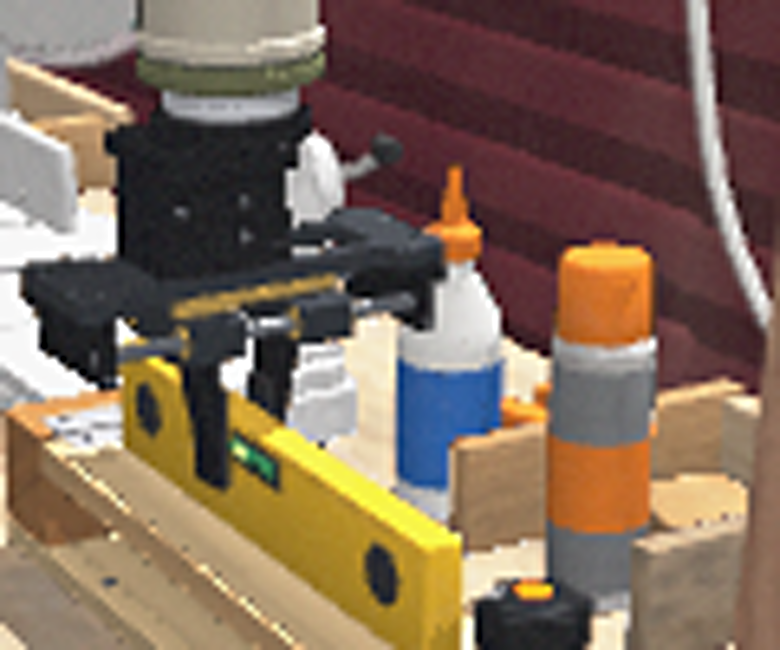

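Contact made. Releasing and rising.

```bash
python3 -m creep '[[0,[0,0,0],0],[0,[0,0,0],0],[0,[0,0,0],0],[0,[0,0,0],0],[0,[0,0,0],0],[0.2,[0,0,-5],0],[0.2,[0,0,-20],0],[0.2,[0,0,-45],0],[0.2,[0,0,-75],0],[0.2,[0,0,-100],0]]'
python3 -c "
from h import *
plan([.58,-.242,.2],-.0145)
shot('side','s8',(250,150,390,260),5.7)"
```

```text
time: 14.25
tool_pos: [0.5854, 0.011, 0.2214]
orientation: [0.713, 0.702, 0.001, 0.0]
wrist_force: [-0.4, 0.1, -1.2]
width: 0.0521
t 14.25 pos [0.5854 0.011  0.2214] yaw -0.0153 tilt [ 0.002  0.    -1.   ] F [-0.42  0.15 -1.23] w 0.0521 q [-0.65  0.29  0.67  1.63 -0.19  1.28  0.04]
shift [-253.    -1.5   21.3] turn -0.0008
```

View pics/s8.png

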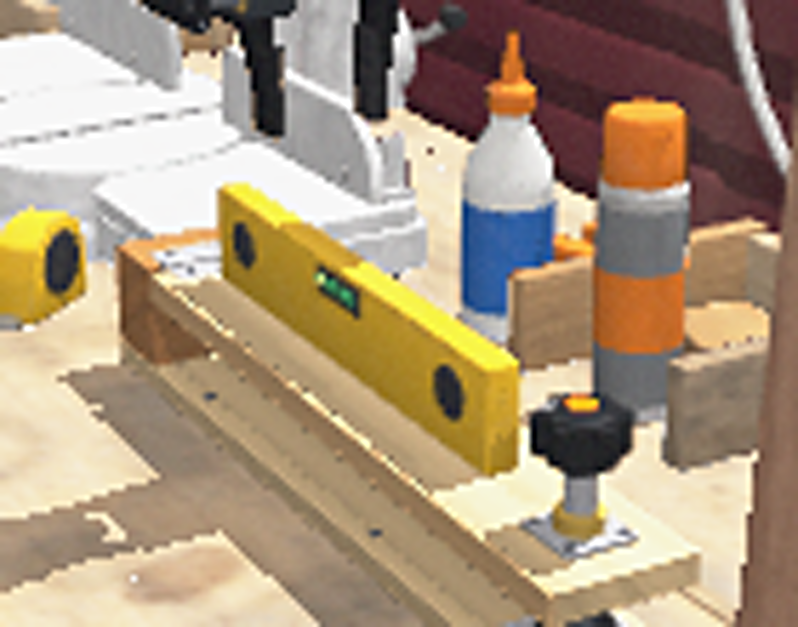

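```bash
cat >> h.py <<'E'
def vial(d,c,yaw,slope,out,z0=.080,H=12):
    """resample picture along vial: columns = local y (mm) -24..24 at .25mm, rows = offsets along local z (vial face)"""
    Rl=R.from_euler('ZX',[yaw,slope]).as_matrix()
    ys=np.arange(-26,26.01,.2); zs=np.arange(46+H,46-H,-.2)
    Y,Z=np.meshgrid(ys,zs)
    P=np.stack([np.full(Y.size,-.013),Y.ravel()/1000,Z.ravel()/1000],1)@Rl.T+np.r_[c,z0]
    uv=proj(d,P).reshape(Y.shape+(2,)).astype(np.float32)
    im=cv2.remap(d['frame'],uv[...,0],uv[...,1],cv2.INTER_CUBIC)
    cv2.imwrite('pics/'+out+'.png',cv2.resize(im,None,fx=3,fy=3)[:,:,::-1])
    return ys,zs,im,uv
E
python3 - <<'E'
from h import *
d=ld('s8')
ys,zs,im,uv=vial(d,[.5835,-.0245],-.0145,.015,'v8')
print(uv[len(zs)//2,[0,len(ys)//2,-1]])
d=shot('top','t8'); crop('t8','k8',(390,160,450,215),12)
E
```

```text
[[312.15305 202.66719]
 [308.01794 199.80258]
 [304.03058 197.04027]]
```

View pics/v8.png

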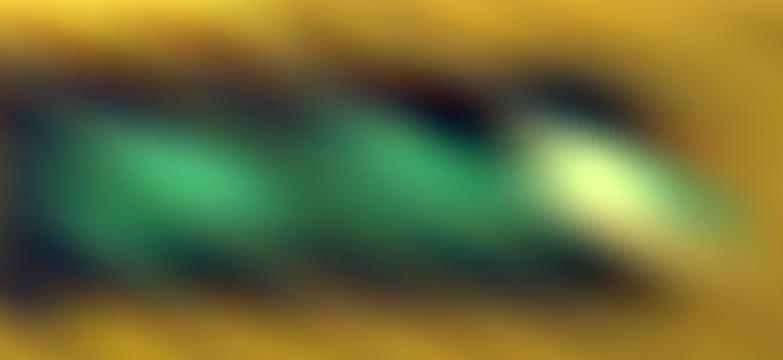

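View pics/k8.png

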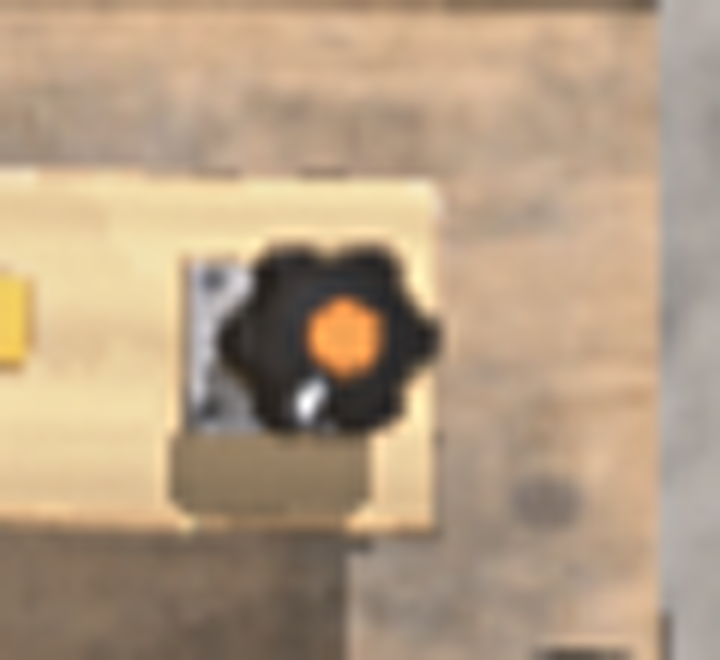

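```bash
python3 - <<'E'
from h import *
ys,zs,im,uv=vial(ld('t8'),[.5835,-.0245],-.0145,.015,'vt8')
print(uv[len(zs)//2,[0,len(ys)//2,-1]])
crop('t8','tv8',(300,170,350,205),16)
plan([.581,-.243,.205],1.04)
E
```

```text
[[345.137   190.9535 ]
 [335.39816 190.68758]
 [325.6494  190.42119]]
t 14.35 pos [0.5866 0.0109 0.2229] yaw -0.0153 tilt [ 0.005  0.001 -1.   ] F [0.99 0.09 1.23] w 0.052 q [-0.65  0.29  0.67  1.63 -0.19  1.28  0.04]
shift [-254.    -1.8   17.6] turn -1.0553
```

View pics/tv8.png

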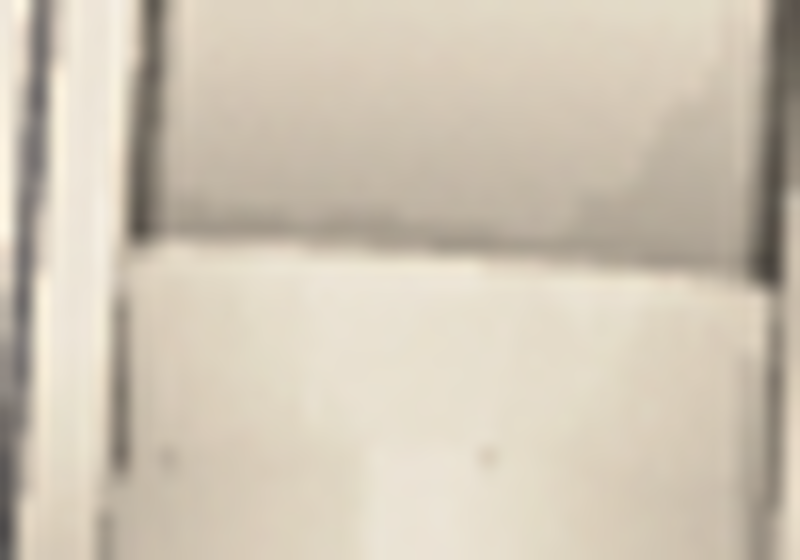

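```bash
python3 -m creep '[[0.5,[-30,0,0],-0.15],[0.5,[-65,0,0],-0.3],[0.5,[-105,0,0],-0.45],[0.5,[-145,0,0],-0.6],[0.5,[-185,-1,0],-0.75],[0.5,[-220,-2,0],-0.9],[0.5,[-243,-2,0],-1],[0.5,[-254,-2,0],-1.055],[0.5,[-254,-2,5],-1.055],[0.5,[-254,-2,10],-1.055]]'
python3 -c "
from h import *
plan([.581,-.243,.125],1.035)
shot('top','t9'); crop('t9','k9',(290,150,450,250),5)"
```

```text
time: 15.6
tool_pos: [0.5793, -0.2419, 0.2085]
orientation: [0.263, 0.965, 0.0, -0.0]
wrist_force: [1.0, -0.1, -0.3]
width: 0.0653
t 15.6 pos [ 0.5793 -0.2419  0.2085] yaw 1.0394 tilt [-0.     0.001 -1.   ] F [ 0.98 -0.07 -0.33] w 0.0653 q [-0.13  0.4   0.6   1.53 -0.23  1.29  1.53]
shift [-2.  -0.1 83.5] turn 0.0044
```

View pics/k9.png

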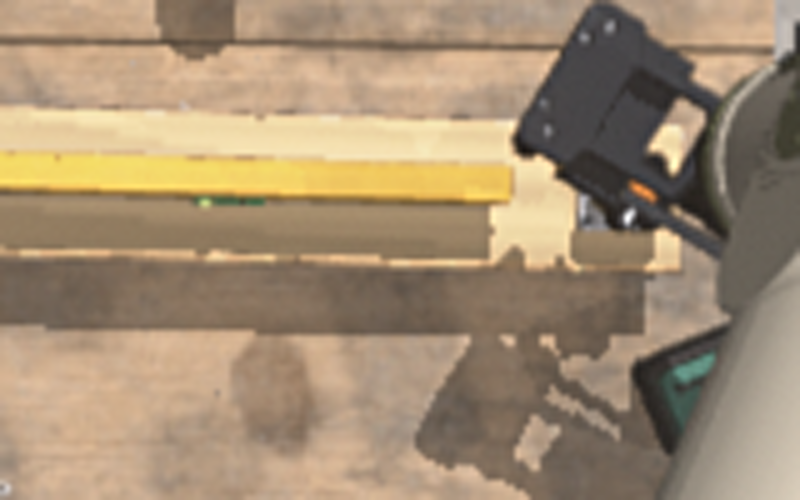

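```bash
python3 -m creep '[[0.5,[-1,0,20],0],[0.5,[-1.5,0,40],0],[0.5,[-1.5,0,55],0],[0.5,[-1.5,0,68],0],[0.5,[-1.5,0,78],0],[0.5,[-1.5,0,83],0],[0.5,[-1.5,0,83],0],[0.5,[-1.5,0,83],0],[0.5,[-1.5,0,83],0],[0.5,[-1.5,0,83],0]]'
python3 -c "
from h import *
plan([.581,-.243,.125],1.035)
shot('side','s10',(270,150,390,250),6.5)"
```

```text
time: 16.9
tool_pos: [0.5807, -0.2435, 0.1263]
orientation: [0.262, 0.965, 0.0, 0.0]
wrist_force: [-1.0, 0.3, 0.3]
width: 0.0652
t 16.9 pos [ 0.5807 -0.2435  0.1263] yaw 1.0401 tilt [ 0.  0. -1.] F [-0.96  0.29  0.3 ] w 0.0652 q [-0.11  0.47  0.57  1.61 -0.27  1.14  1.57]
shift [-0.   0.6  1.3] turn 0.0051
```

View pics/s10.png

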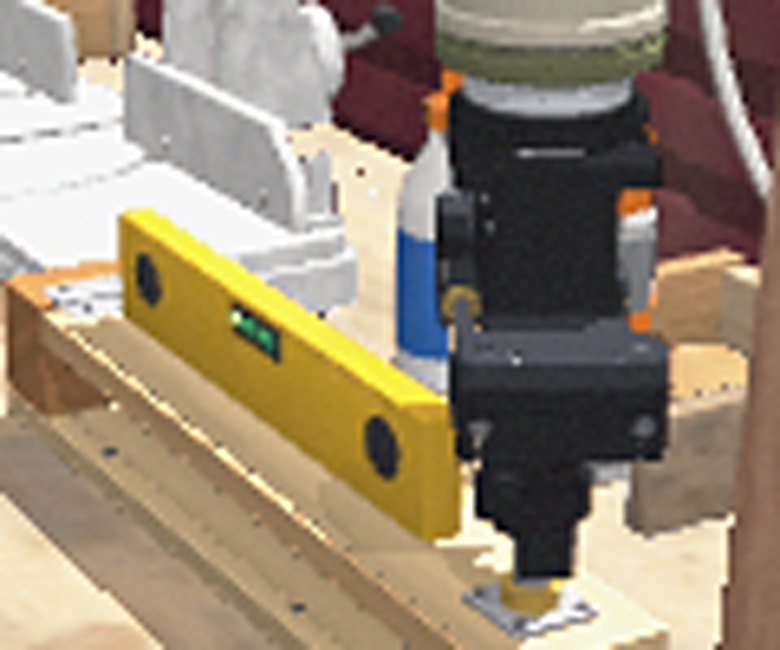

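Gripper surrounds the knob (finger at ~(545,550), shaft visible beneath). Closing with 20 N.

```bash
python3 -m creep '[[-1,[0,0,0],0],[-1,[0,0,0],0],[-1,[0,0,0],0],[-1,[0,0,0],0],[-1,[0,0,0],0],[-1,[0,0,0],0],[-1,[0,0,0],0],[-1,[0,0,0],0],[-1,[0,0,0],0],[-1,[0,0,0],0]]' 20
python3 -c "
from h import *
plan([.581,-.243,.125],1.035)"
```

```text
time: 18.2
tool_pos: [0.5809, -0.243, 0.126]
orientation: [0.262, 0.965, 0.0, 0.0]
wrist_force: [3.3, 4.9, 0.5]
width: 0.0421
t 18.2 pos [ 0.5809 -0.243   0.126 ] yaw 1.0405 tilt [ 0.     0.001 -1.   ] F [3.27 4.94 0.46] w 0.0421 q [-0.11  0.47  0.57  1.61 -0.27  1.14  1.57]
shift [-0.1  0.   1. ] turn 0.0055
```

```bash
python3 -m creep '[[-1,[0,0.5,0],0.1],[-1,[0,0.5,0],0.28],[-1,[0,0.5,0],0.46],[-1,[0,0.5,0],0.64],[-1,[0,0.5,0],0.82],[-1,[0,0.5,0],1.0],[-1,[0,0.5,0],1.18],[-1,[0,0.5,0],1.36],[-1,[0,0.5,0],1.54],[-1,[0,0.5,0],1.7]]' 20
python3 -c "
from h import *
plan([.581,-.243,.125],1.035)"
```

```text
time: 19.45
tool_pos: [0.579, -0.2434, 0.1259]
orientation: [0.9, 0.437, -0.001, -0.001]
wrist_force: [-7.7, 4.9, 3.8]
width: 0.0421
t 19.45 pos [ 0.579  -0.2434  0.1259] yaw -0.6666 tilt [-0.003  0.001 -1.   ] F [-7.7   4.95  3.75] w 0.0421 q [-0.35  0.58  0.93  1.62 -0.5   1.19  0.02]
shift [1.6 1.3 0.9] turn -1.7016
```

```bash
python3 -m creep '[[-1,[0,0,0],0.15],[-1,[0,0,0],0.3],[-1,[0,0,0],0.3],[-1,[0,0,0],0.3],[-1,[0,0,0],0.3],[-1,[0,0,0],0.3],[-1,[0,0,0],0.3],[-1,[0,0,0],0.3],[-1,[0,0,0],0.3],[-1,[0,0,0],0.3]]' 20
cat > b.py <<'E'
import sys
from h import *
n=sys.argv[1]; sl=float(sys.argv[2])
plan([.581,-.243,.125],1.035)
shot('side','s'+n); shot('top','t'+n)
vial(ld('s'+n),[.5835,-.0245],-.0145,sl,'vs'+n); vial(ld('t'+n),[.5835,-.0245],-.0145,sl,'vt'+n)
crop('s'+n,'cs'+n,(285,180,335,215),8);crop('t'+n,'ct'+n,(310,175,360,205),8)
ims=[cv2.imread('pics/%s.png'%k) for k in('vs'+n,'vt'+n,'cs'+n,'ct'+n)]
w=800; H=sum(i.shape[0] for i in ims[:2])
out=np.zeros((H+280,w,3),np.uint8); y=0
for i in ims[:2]: out[y:y+i.shape[0],:i.shape[1]]=i; cv2.line(out,(391,y),(391,y+20),(0,0,255),1); y+=i.shape[0]
out[y:y+280,:400]=ims[2]; out[y:y+240,400:]=ims[3]
out=cv2.resize(out,None,fx=min(1,600/out.shape[0]),fy=min(1,600/out.shape[0]))
cv2.imwrite('pics/b'+n+'.png',out)
E
python3 b.py 11 0.002
```

```text
time: 20.7
tool_pos: [0.5788, -0.2432, 0.1259]
orientation: [0.954, 0.3, -0.002, -0.001]
wrist_force: [-8.1, 4.7, 6.8]
width: 0.0422
t 20.7 pos [ 0.5788 -0.2432  0.1259] yaw -0.9612 tilt [-0.004  0.002 -1.   ] F [-8.14  4.7   6.79] w 0.0422 q [-0.39  0.62  0.99  1.63 -0.54  1.21 -0.24]
shift [1.9 1.2 0.9] turn -1.9962
```

View pics/b11.png

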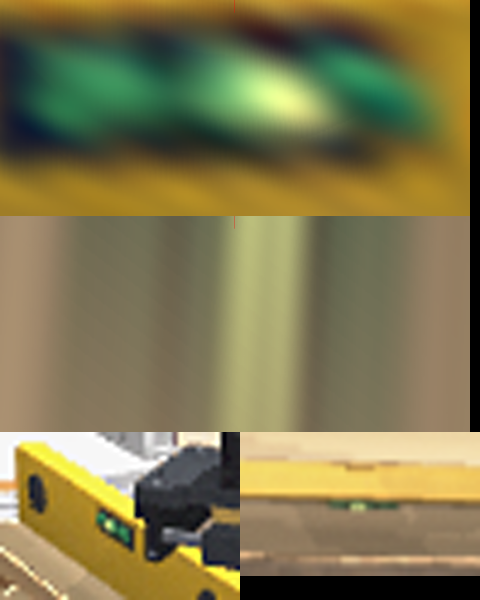

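```bash
python3 -m creep '[[-1,[0,0,0],0.15],[-1,[0,0,0],0.3],[-1,[0,0,0],0.45],[-1,[0,0,0],0.6],[-1,[0,0,0],0.72],[-1,[0,0,0],0.76],[-1,[0,0,0],0.76],[-1,[0,0,0],0.76],[-1,[0,0,0],0.76],[-1,[0,0,0],0.76]]' 20
python3 b.py 12 0.0
python3 -m creep '[[0.1,[0,0,0],0.76],[0.1,[0,0,0],0.76],[0.1,[0,0,0],0.76],[0.1,[0,0,0],0.76],[0.1,[0,0,0],0.76],[0.1,[0,0,0],0.76],[0.1,[0,0,0],0.76],[0.1,[0,0,0],0.76],[0.1,[0,0,0],0.76],[0.1,[0,0,0],0.76]]' 20
python3 b.py 13 0.0
```

```text
time: 22.05
tool_pos: [0.5785, -0.2422, 0.1259]
orientation: [0.997, -0.075, -0.003, -0.002]
wrist_force: [-10.9, 8.9, 9.2]
width: 0.042
t 22.05 pos [ 0.5785 -0.2422  0.1259] yaw -1.7208 tilt [-0.005  0.004 -1.   ] F [-10.86   8.93   9.25] w 0.042 q [-0.47  0.71  1.15  1.63 -0.68  1.26 -0.9 ]
shift [2.6 0.4 0.9] turn -2.7558
time: 23.4
tool_pos: [0.5808, -0.2431, 0.126]
orientation: [0.899, -0.439, -0.0, -0.0]
wrist_force: [0.6, 0.2, 0.2]
width: 0.0478
t 23.4 pos [ 0.5808 -0.2431  0.126 ] yaw -2.4797 tilt [ 0.  0. -1.] F [0.57 0.19 0.16] w 0.0478 q [-0.51  0.81  1.27  1.63 -0.8   1.32 -1.58]
shift [ 0.1 -0.2  1. ] turn -3.5147
```

View pics/b13.png

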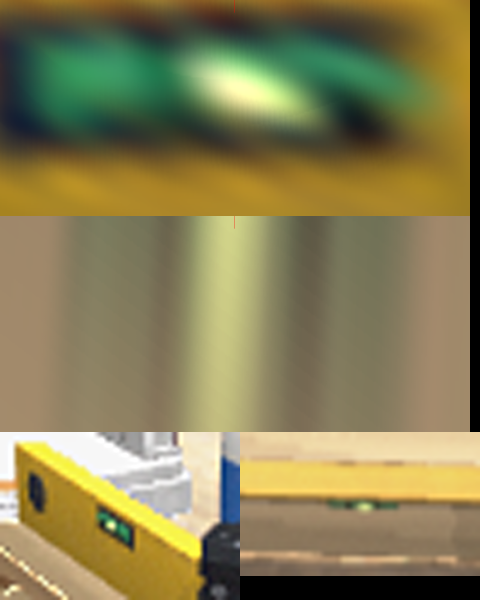

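My second call repeated the 0.76 turn by mistake, but with the fingers opening; I check numerically whether the knob followed.

```bash
cat > m.py <<'E'
import sys
from h import *
# top picture: row-integrated profile along vial; bubble = bright, lines = dark
for n in sys.argv[1:]:
    ys,zs,im,uv=vial(ld('t'+n),[.5835,-.0245],-.0145,0,'x')
    p=im[50:70].mean(0).astype(float)   # near centre rows
    sat=p[:,1]-.5*(p[:,0]+p[:,2]);  g=p[:,1]
    # bubble centroid on brightness over local green level
    base=np.percentile(g[40:220],40); w=np.clip(g-base-15,0,None); w[:30]=0; w[-30:]=0
    # vial extents: greenness half crossing
    h=(sat.max()*0+ (np.median(sat[60:200])+np.median(np.r_[sat[:15],sat[-15:]]))/2)
    idx=np.where(sat>h)[0]
    print(n,'bub',round((w*ys).sum()/w.sum(),2),'vial',ys[idx[0]].round(2),ys[idx[-1]].round(2),'mid',round((ys[idx[0]]+ys[idx[-1]])/2,2))
    print(' g',g[::10].astype(int)); print(' s',sat[::10].astype(int))
E
python3 m.py 11 12 13
```

```text
11 bub 2.64 vial -18.2 18.8 mid 0.3
 g [142 143 134 122 114 113 113 115 113 104 105 114 130 170 176 172 161 109
  99 108 113 112 115 122 128 126 128]
 s [ 3  3  2  4  7  7  7  8  9  6  7 11 17 27 28 27 23 10  9 12 12 12  9  4
  2  2  3]
12 bub -0.03 vial -18.8 19.0 mid 0.1
 g [139 140 139 133 125 128 127 124 119 109 121 161 200 199 195 161 115 100
 111 122 119 118 124 133 139 138 139]
 s [ 3  3  3  5  8 10 10 10  8  4  9 22 32 32 32 23 11  6  9 12 11 10  9  5
  3  3  3]
13 bub -0.97 vial -18.6 18.6 mid -0.0
 g [137 137 137 131 125 128 127 123 119 109 129 168 196 195 168 133 110  98
 110 121 118 117 121 130 137 137 138]
 s [ 3  3  3  5  9 11 11 10  9  6 14 26 32 32 24 15 10  5  8 11 11 11  8  4
  1  4  4]
```

View pics/b12.png

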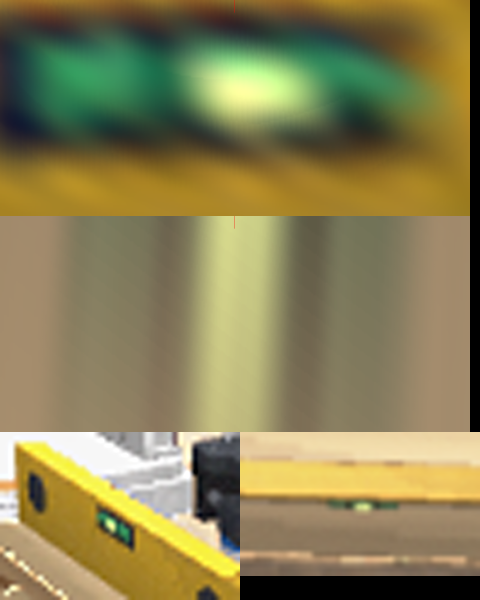

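```bash
python3 -m creep '[[0.5,[0,0,0],0],[0.5,[0,0,0],0],[0.5,[0,0,0],0],[0.5,[0,0,-5],0],[0.5,[0,0,-20],0],[0.5,[0,0,-45],0],[0.5,[0,0,-75],-0.12],[0,[0,0,-85],-0.3],[-1,[0,0,-90],-0.48],[-1,[0,0,-90],-0.66]]' 20
python3 -c "
from h import *
plan([.5855,-.0245,.2],-.0145)"
```

```text
time: 24.75
tool_pos: [0.581, -0.2439, 0.2186]
orientation: [0.993, -0.122, 0.001, 0.0]
wrist_force: [-0.1, -0.5, 0.5]
width: 0.0426
t 24.75 pos [ 0.581  -0.2439  0.2186] yaw -1.8147 tilt [ 0.003 -0.001 -1.   ] F [-0.08 -0.54  0.46] w 0.0426 q [-0.48  0.61  1.19  1.53 -0.57  1.39 -1.07]
shift [ -48.7 -214.    18.4] turn -1.8002
```

```bash
python3 b.py 14 0.0; python3 m.py 14
python3 -m creep '[[-1,[-4,-17,0],-0.18],[-1,[-9,-40,0],-0.36],[-1,[-15,-66,0],-0.54],[-1,[-21,-93,0],-0.72],[-1,[-27,-120,0],-0.9],[-1,[-33,-146,0],-1.08],[-1,[-39,-172,0],-1.26],[-1,[-44,-195,0],-1.44],[-1,[-48,-209,0],-1.62],[-1,[-48.7,-214,0],-1.8]]' 20
python3 -c "
from h import *
plan([.5855,-.0245,.16],-.0145)
shot('side','s15',(250,150,390,260),5.7)"
```

```text
t 24.75 pos [ 0.581  -0.2439  0.2186] yaw -1.8147 tilt [ 0.003 -0.001 -1.   ] F [-0.08 -0.54  0.46] w 0.0426 q [-0.48  0.61  1.19  1.53 -0.57  1.39 -1.07]
shift [-0.5 -0.9 93.6] turn -2.8497
14 bub -0.99 vial -19.2 19.0 mid -0.1
 g [139 140 141 135 127 128 128 125 120 110 130 172 201 198 171 136 113  99
 112 124 121 119 123 132 140 140 141]
 s [ 3  3  3  6  9 11 11 10  8  4 14 27 32 32 25 15 10  5  9 12 11 12  9  5
  2  4  4]
time: 26.1
tool_pos: [0.5865, -0.0229, 0.2169]
orientation: [0.714, 0.701, 0.0, 0.0]
wrist_force: [-0.4, -0.3, 0.0]
width: 0.0004
t 26.1 pos [ 0.5865 -0.0229  0.2169] yaw -0.0184 tilt [ 0.001  0.    -1.   ] F [-0.35 -0.29  0.02] w 0.0004 q [-0.72  0.34  0.85  1.64 -0.26  1.29  0.16]
shift [-1.6 -1.  56.9] turn -0.0039
```

View pics/s15.png

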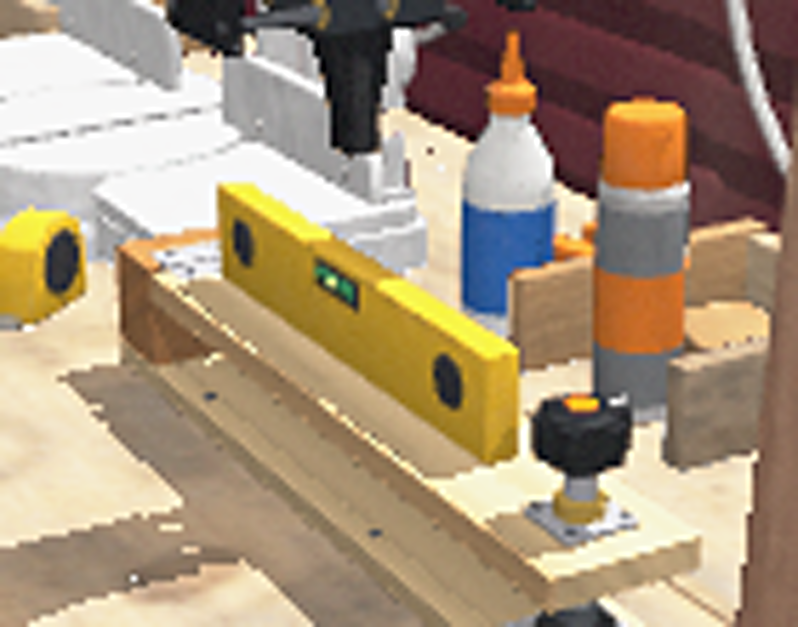

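Free bubble reads −1 mm, so pressing (+0.7) should centre it. Descending above the level's middle.

```bash
python3 -m creep '[[-1,[-1,-1,10],0],[-1,[-1,-1,25],0],[-1,[-1,-1,38],0],[-1,[-1,-1,46],0],[-1,[-1,-1,50],0],[-1,[-1,-1,51],0],[-1,[-1,-1,52],0],[-1,[-1,-1,53],0],[-1,[-1,-1,53],0],[-1,[-1,-1,53],0]]' 20
python3 -c "
from h import *
plan([.5855,-.0245,.16],-.0145)"
```

```text
time: 27.4
tool_pos: [0.5854, -0.0247, 0.1631]
orientation: [0.714, 0.7, 0.0, 0.0]
wrist_force: [-0.1, 0.6, 0.2]
width: 0.0003
t 27.4 pos [ 0.5854 -0.0247  0.1631] yaw -0.02 tilt [ 0.  0. -1.] F [-0.13  0.58  0.18] w 0.0003 q [-0.7   0.39  0.83  1.7  -0.3   1.19  0.19]
shift [0.2 0.1 3.1] turn -0.0055
```

```bash
python3 -m creep '[[-1,[0,0,0.4],0],[-1,[0,0,0.8],0],[-1,[0,0,1.2],0],[-1,[0,0,1.6],0],[-1,[0,0,2],0],[-1,[0,0,2],0],[-1,[0,0,2],0],[-1,[0,0,2],0],[-1,[0,0,2],0],[-1,[0,0,2],0]]' 20
```

```text
time: 28.65
tool_pos: [0.5854, -0.0247, 0.161]
orientation: [0.714, 0.7, 0.0, -0.0]
wrist_force: [-0.1, 0.0, -0.2]
width: 0.0004
```

```bash
python3 -m creep '[[-1,[0,0,0.2],0],[-1,[0,0,0.4],0],[-1,[0,0,0.6],0],[-1,[0,0,0.8],0],[-1,[0,0,1],0],[-1,[0,0,1],0],[-1,[0,0,1],0],[-1,[0,0,1],0],[-1,[0,0,1],0],[-1,[0,0,1],0]]' 20
```

```text
time: 29.9
tool_pos: [0.5854, -0.0247, 0.16]
orientation: [0.714, 0.7, 0.0, -0.0]
wrist_force: [-0.3, 0.4, -0.1]
width: 0.0003
```

```bash
python3 -m creep '[[-1,[0,0,0.2],0],[-1,[0,0,0.4],0],[-1,[0,0,0.6],0],[-1,[0,0,0.8],0],[-1,[0,0,1],0],[-1,[0,0,1],0],[-1,[0,0,1],0],[-1,[0,0,1],0],[-1,[0,0,1],0],[-1,[0,0,1],0]]' 20
```

```text
time: 31.15
tool_pos: [0.5854, -0.0246, 0.159]
orientation: [0.714, 0.7, 0.0, -0.0]
wrist_force: [-0.4, 0.6, -0.3]
width: 0.0002
```

```bash
python3 -m creep '[[-1,[0,0,0.2],0],[-1,[0,0,0.4],0],[-1,[0,0,0.6],0],[-1,[0,0,0.8],0],[-1,[0,0,1],0],[-1,[0,0,1],0],[-1,[0,0,1],0],[-1,[0,0,1],0],[-1,[0,0,1],0],[-1,[0,0,1],0]]' 20
```

```text
time: 32.4
tool_pos: [0.5854, -0.0247, 0.158]
orientation: [0.714, 0.7, 0.0, -0.0]
wrist_force: [0.2, -1.0, -0.4]
width: 0.0004
```

```bash
python3 -m creep '[[-1,[0,0,0.2],0],[-1,[0,0,0.4],0],[-1,[0,0,0.6],0],[-1,[0,0,0.8],0],[-1,[0,0,1],0],[-1,[0,0,1],0],[-1,[0,0,1],0],[-1,[0,0,1],0],[-1,[0,0,1],0],[-1,[0,0,1],0]]' 20; python3 -c "
from h import *
shot('side','s16',(280,150,390,240),7)"
```

```text
time: 33.65
tool_pos: [0.5858, -0.0247, 0.1578]
orientation: [0.714, 0.7, 0.001, 0.0]
wrist_force: [-2.1, 1.2, 7.7]
width: 0.0002
```

View pics/s16.png

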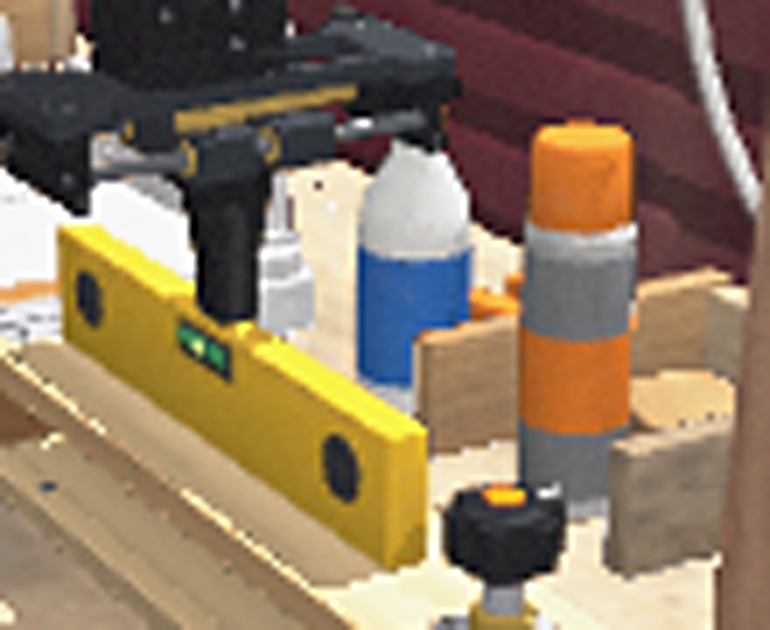

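Contact: 7.7 N, fingers standing on the top just behind the vial. Half a millimetre more.

```bash
python3 -m creep '[[-1,[0,0,0.2],0],[-1,[0,0,0.4],0],[-1,[0,0,0.4],0],[-1,[0,0,0.4],0],[-1,[0,0,0.4],0],[-1,[0,0,0.4],0],[-1,[0,0,0.4],0],[-1,[0,0,0.4],0],[-1,[0,0,0.4],0],[-1,[0,0,0.4],0]]' 20; python3 b.py 17 0.0;
python3 - <<'E'
from h import *
for n in('s12','s14','s17'):
    ys,zs,im,uv=vial(ld(n),[.5835,-.0245],-.0145,0,'x')
    p=im[45:75].mean(0).astype(float); print(n,p[::8,1].astype(int))
    g=p[:,1]; w=np.clip(g-150,0,None); w[:50]=0; w[-50:]=0; print((w*ys).sum()/w.sum())
E
```

```text
time: 34.95
tool_pos: [0.586, -0.0247, 0.1578]
orientation: [0.714, 0.7, 0.001, 0.0]
wrist_force: [-3.4, -0.3, 11.0]
width: 0.0007
t 34.95 pos [ 0.586  -0.0247  0.1578] yaw -0.02 tilt [ 0.002  0.001 -1.   ] F [-3.45 -0.32 10.97] w 0.0007 q [-0.7   0.39  0.83  1.71 -0.31  1.17  0.19]
shift [-218.4   -0.7   32.7] turn -1.055
s12 [ 38  36  56  84 106 112 111 105 102  98  89  81  81  99 135 172 200 206
 202 194 179 156 128  99  78  75  86 101 113 120 126 131 136]
2.1842151548583124
s14 [ 40  38  56  83 105 110 108 101  98  97  92  86  83  93 117 146 171 185
 191 189 173 143 108  77  59  61  79  98 114 122 128 132 135]
2.843229059477156
s17 [ 50  47  58  76  92  95  94  89  87  81  71  59  55  71 110 153 181 184
 169 142 116  94  77  66  62  69  85 100 111 118 125 130 134]
0.799435812060578
```

View pics/b17.png

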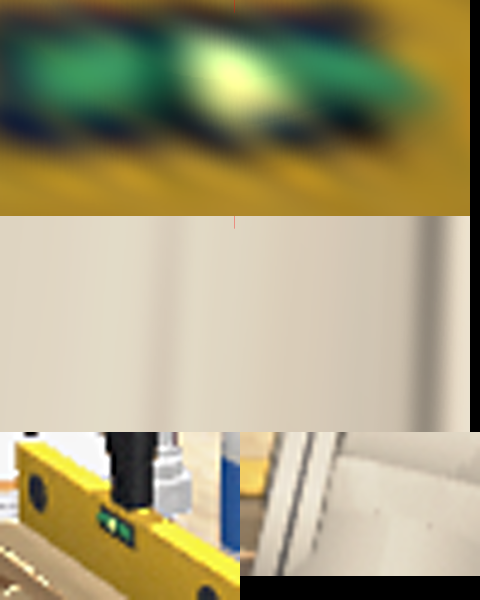

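```bash
python3 - <<'E'
from h import *
T=[]
for n in('s11','s12','s13','s14','s15','s16','s17'):
    ys,zs,im,uv=vial(ld(n),[.5835,-.0245],-.0145,0,'x')
    u=uv[60]; f=ld(n)['frame']
    T.append(cv2.resize(f[190:212,296:320,::-1],None,fx=11,fy=11,interpolation=cv2.INTER_NEAREST))
    T[-1]=cv2.putText(T[-1],n,(2,14),0,.5,(0,0,255),1)
T.append(T[-1]*0); 
cv2.imwrite('pics/cmp.png',cv2.resize(np.vstack([np.hstack(T[:4]),np.hstack(T[4:])]),None,fx=.75,fy=.75,interpolation=cv2.INTER_AREA))
E
```

```text
(no output)
```

View pics/cmp.png

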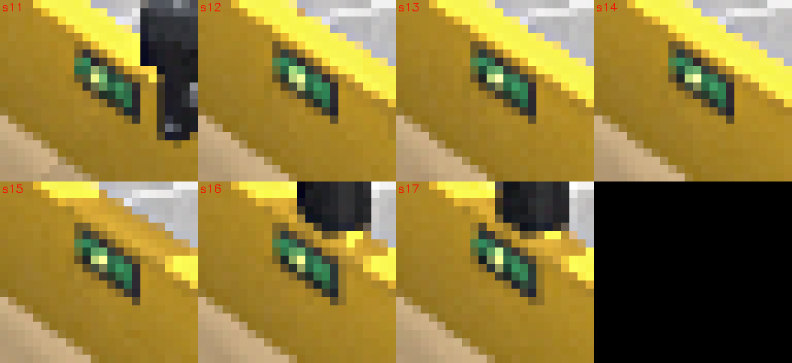

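The side view is too coarse to judge ±2 mm, the arm hides the vial from the top camera, and there is a 3.4 N sideways push. I'll lift off and press 85 mm nearer the knob, where the top camera should see the bubble.

```bash
python3 -m creep '[[-1,[0,0,-2],0],[-1,[0,0,-8],0],[-1,[-10,0,-12],0],[-1,[-35,0,-12],0],[-1,[-60,0,-12],0],[-1,[-78,0,-12],0],[-1,[-85,0,-10],0],[-1,[-85,0,-6],0],[-1,[-85,0,-3.5],0],[-1,[-85,0,-3.5],0]]' 20; python3 b.py 18 0; python3 m.py 18
```

```text
time: 36.3
tool_pos: [0.5837, -0.1087, 0.1598]
orientation: [0.714, 0.7, -0.0, -0.0]
wrist_force: [0.7, -0.0, -0.1]
width: 0.001
t 36.3 pos [ 0.5837 -0.1087  0.1598] yaw -0.0188 tilt [-0.001  0.    -1.   ] F [ 0.68 -0.04 -0.1 ] w 0.001 q [-0.56  0.42  0.84  1.69 -0.33  1.19  0.35]
shift [-1.343e+02 -1.000e-01  3.470e+01] turn -1.0538
18 bub -0.99 vial -19.0 19.0 mid -0.0
 g [139 141 140 133 126 128 128 125 120 113 132 171 200 198 171 135 112  99
 110 121 119 118 123 132 138 139 140]
 s [ 2  3  2  5  9 10 10  9  8  6 14 26 32 32 24 15 10  5  8 12 10 11  8  5
  3  2  3]
```

View pics/b18.png

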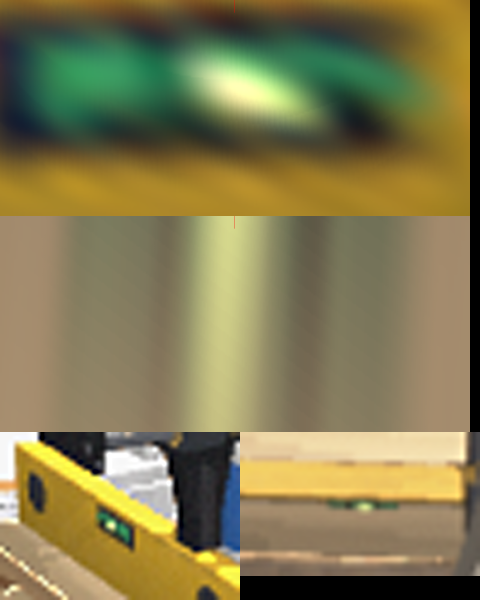

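Vial visible from above; bubble unchanged at −1 mm free. Now pressing.

```bash
python3 -m creep '[[-1,[0,0.5,0.3],0],[-1,[0,0.5,0.6],0],[-1,[0,0.5,0.9],0],[-1,[0,0.5,1.2],0],[-1,[0,0.5,1.5],0],[-1,[0,0.5,1.8],0],[-1,[0,0.5,2.1],0],[-1,[0,0.5,2.3],0],[-1,[0,0.5,2.3],0],[-1,[0,0.5,2.3],0]]' 20
```

```text
time: 37.65
tool_pos: [0.5842, -0.1097, 0.158]
orientation: [0.714, 0.7, 0.0, 0.0]
wrist_force: [-0.3, 0.6, 3.1]
width: 0.0006
```

```bash
python3 -m creep '[[-1,[0,-0.2,0.2],0],[-1,[0,-0.3,0.4],0],[-1,[0,-0.4,0.6],0],[-1,[0,-0.4,0.8],0],[-1,[0,-0.4,0.8],0],[-1,[0,-0.4,0.8],0],[-1,[0,-0.4,0.8],0],[-1,[0,-0.4,0.8],0],[-1,[0,-0.4,0.8],0],[-1,[0,-0.4,0.8],0]]' 20;  python3 b.py 19 0; python3 m.py 19
```

```text
time: 38.9
tool_pos: [0.5843, -0.1097, 0.1579]
orientation: [0.714, 0.7, 0.001, 0.0]
wrist_force: [-1.2, 1.2, 9.2]
width: 0.0006
t 38.9 pos [ 0.5843 -0.1097  0.1579] yaw -0.0199 tilt [ 0.001  0.    -1.   ] F [-1.22  1.16  9.23] w 0.0006 q [-0.55  0.42  0.84  1.69 -0.33  1.18  0.35]
shift [-133.4   -0.7   32.9] turn -1.0549
19 bub -0.99 vial -18.8 18.6 mid -0.1
 g [140 141 140 135 128 126 126 125 121 110 127 165 194 189 165 134 116 112
 116 119 118 117 122 132 139 141 141]
 s [ 3  2  2  5  8  8 10 10  8  4 11 23 30 29 23 13  8  5  8 11  9  9  7  5
  2  4  4]
```

View pics/b19.png

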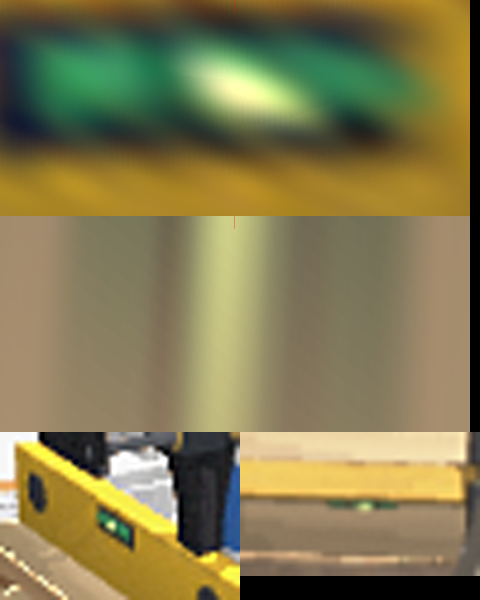

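```bash
python3 -m creep '[[-1,[0,-0.1,0.2],0],[-1,[0,-0.2,0.4],0],[-1,[0,-0.2,0.4],0],[-1,[0,-0.2,0.4],0],[-1,[0,-0.2,0.4],0],[-1,[0,-0.2,0.4],0],[-1,[0,-0.2,0.4],0],[-1,[0,-0.2,0.4],0],[-1,[0,-0.2,0.4],0],[-1,[0,-0.2,0.4],0]]' 20;  python3 b.py 20 0; python3 m.py 20
python3 - <<'E'
from h import *
for n in('t12','t13','t14','t18','t19','t20'): print(n,ld(n)['frame'][190:193,326:346,1].astype(int).tolist())
E
```

```text
time: 40.25
tool_pos: [0.5843, -0.1097, 0.1579]
orientation: [0.714, 0.7, 0.001, 0.001]
wrist_force: [-1.9, 1.4, 12.4]
width: 0.0006
t 40.25 pos [ 0.5843 -0.1097  0.1579] yaw -0.0199 tilt [ 0.002  0.    -1.   ] F [-1.88  1.45 12.4 ] w 0.0006 q [-0.55  0.42  0.84  1.69 -0.33  1.18  0.35]
shift [-133.3   -0.8   32.8] turn -1.0549
20 bub -0.96 vial -18.2 19.4 mid 0.6
 g [140 140 140 135 127 126 127 127 122 111 127 163 190 188 164 134 117 112
 116 118 117 117 122 131 139 140 140]
 s [ 3  3  2  4  7  9 11 10  8  6 11 22 29 29 22 13  8  4  8 10  8  9  8  5
  2  3  4]
t12 [[132, 131, 116, 106, 106, 103, 67, 105, 198, 221, 220, 132, 71, 90, 98, 102, 97, 120, 125, 125], [139, 141, 138, 132, 132, 134, 126, 131, 164, 174, 175, 139, 124, 130, 132, 134, 131, 139, 141, 140], [138, 137, 139, 138, 139, 138, 138, 135, 138, 136, 137, 136, 138, 139, 139, 140, 138, 139, 138, 139]]
t13 [[130, 128, 114, 105, 105, 103, 66, 94, 150, 211, 216, 148, 75, 89, 97, 101, 96, 119, 123, 121], [138, 140, 135, 130, 131, 132, 125, 127, 144, 170, 173, 145, 124, 130, 131, 134, 130, 137, 138, 138], [134, 137, 137, 136, 13
[... 600 characters left out ...]
9, 138, 140, 139, 139, 139, 137, 140, 139, 138, 137, 140, 139, 138, 139, 139, 139, 139]]
t19 [[135, 131, 116, 103, 100, 100, 88, 102, 145, 203, 215, 144, 76, 91, 98, 98, 101, 121, 123, 125], [142, 141, 136, 133, 134, 133, 130, 130, 145, 167, 172, 144, 124, 132, 132, 132, 134, 140, 142, 141], [136, 138, 138, 139, 140, 140, 140, 139, 137, 138, 137, 137, 138, 140, 139, 138, 139, 139, 139, 140]]
t20 [[136, 131, 115, 101, 101, 100, 87, 100, 144, 202, 210, 142, 75, 94, 98, 97, 100, 123, 128, 124], [140, 141, 136, 134, 132, 133, 129, 132, 144, 166, 170, 144, 125, 132, 134, 132, 133, 140, 141, 141], [138, 139, 139, 139, 139, 140, 140, 139, 136, 138, 139, 138, 138, 139, 139, 139, 140, 141, 140, 141]]
```

The pressed bubble reads about −1 mm, inside ±2 mm. The press is 12.4 N with a small side force and everything is steady. One last full look, then hand in.

```bash
python3 - <<'E'
from h import *
shot('side','s21',(230,130,390,260),5); shot('top','t21'); s=bot.sense(); print(s['time'],s['wrist_force'])
E
python3 m.py 21 | head -1
```

```text
40.45 [-2.12815895  0.05630091 11.71445251]
21 bub -0.99 vial -18.8 18.8 mid -0.0
```

View pics/s21.png

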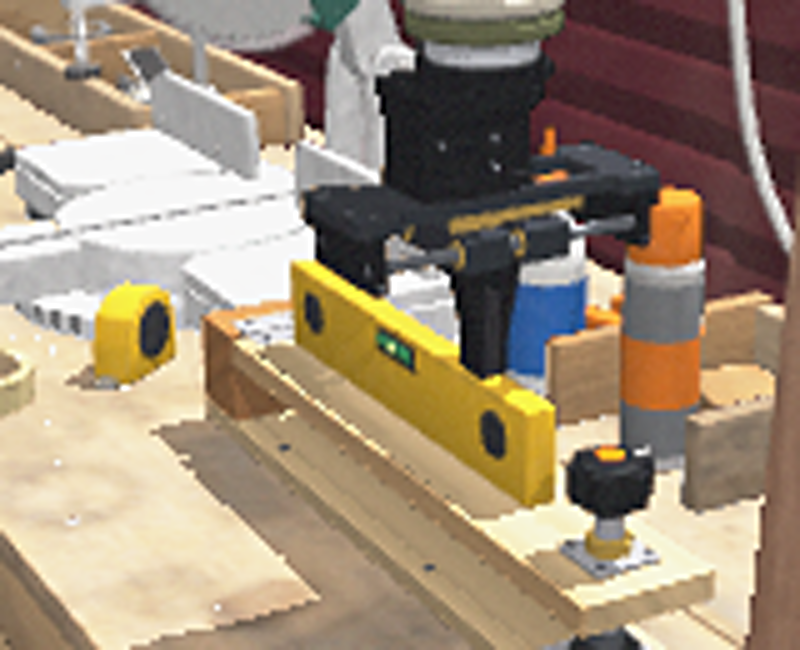

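The level stands upright along the shelf with the closed fingers on its top at about (485,375); the bottles, tape measure and knob are undisturbed. Handing in.

```bash
python3 -c "
from station import bot
print(bot.close_job())"
```

```text
the job is handed in; nothing more can be done
None
```

I stood the level upright along the middle of the shelf and turned the star knob about 2.75 rad clockwise, plus a little. I handed the job in at about 40.5 s with the closed fingers still pressing on top of the level at about 12 N.

**Last checks**
- **Bubble:** it read about −1 mm in the top camera, both free and pressed, against the ±2 mm limit. Pixel size leaves roughly ±0.5 mm of uncertainty.
- **Force:** the wrist read 11.7 to 12.4 N down, with about 2 N sideways.
- **Bystanders:** the glue bottle, spray can and tape measure look unmoved in the last side picture. I did not check the battery or the masking tape at the end.

**What went wrong or disagreed**
- **First grasp:** I lifted before the fingers had closed, so it missed the level. It was left standing and I repeated the grasp.
- **Extra knob turn:** I repeated a 0.76 rad turn by mistake while the fingers were opening. The knob moved little, if at all, and the bubble then read −1 mm.
- **Pressing place:** my first press, in the middle, hid the vial from the top camera, so I pressed again 85 mm nearer the knob.
- **Press effect:** the expected bubble shift of about +1 mm when pressing did not show in the picture. The side camera was too coarse to settle it.

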